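Date-stamp an oil tin's snap cap and press it on

TASK

Close the open oil tin on the counter: the red cap lies in the nest of the hand-lever date stamp. Stamp it by pulling the sprung lever right down to its stop and letting it come all the way back up, then take the cap out, set it over the tin's white neck and press until it clicks and sits fully home on the collar. Do not let go after the click: finish while still holding a firm push of 10 N or more straight down on the seated cap, and leave the goods standing around undisturbed.

Things in the scene. Friction and masses are not known exactly. Their poses are not given: they have to be found in the camera images.
- stamp_arm (a joint): angle of the date stamp's sprung arm, rad: 0 at rest (standing up, leaning 5 degrees away from the nest), 1.658 at the lower stop (arm level over the nest). A spring returns it to 0: the pull at the handle, square to the arm, is about 2.5 N at rest and 6 N at the stop.
- lever_handle (a point): middle of the arm's handle: a round bar 14 mm thick, black rubber sleeve, level along the stamp's y, 78 mm free between the arm's two side plates (6 mm thick, 22 mm deep). It swings 180 mm about lever_hinge: at rest 179 mm above the hinge and 16 mm to its +x, at the stop level with the hinge, 180 mm to its -x. Pinched from above, the bar turns between the fingers as it is led round the arc.
- lever_hinge (a point): middle of the arm's hinge axis, 75 mm above the counter, fixed to the stamp's base. Its axes are the stamp's: z up, y along the hinge, x from the nest towards the hinge. With the arm up, the black stamp block between the side plates stands out to 13 mm to -x of the hinge, 117 mm above it.
- stamper: the date stamp's green base, bolted down, 225 (x) x 110 (y) mm, top 30 mm above the counter. Origin at counter height under the middle of the cap nest (115 mm to -x of the hinge); the base reaches 65 mm to -x and 160 mm to +x of it. The nest: floor 30 mm above the counter, rim 4 mm high, 55 mm outside.
- cap_center (a point): centre of the red snap cap, half-way up: round, 44 mm across, 22 mm high, ribbed, top closed, open below, 16 g; axis z up. It starts in the nest, its underside 11 mm below this point and 30 mm above the counter; its sides stand free above the 4 mm rim and can be gripped across.
- cap: the red snap cap; origin at the centre of its underside. Merely set on, it rests on the beads about 10 mm too high. Pushed down, the force climbs to 8 to 14 N in the first 4 to 7 mm, drops as the lip jumps over the beads, then the cap bottoms on the collar; it grips there by itself.
- neck_seat (a point): centre of the top of the white collar (48 mm across, 8 mm high) on the open tin's neck, 193 mm above the counter when not pushed; z up. The cap's lower edge must rest on it: cap_center then is 11 mm above this point. The neck, 27 mm thick with a tapered end, stands 16 mm above it with six springy snap beads round it, centred 7 mm above it.
- neck (a joint): how far the open tin's collar and neck are pushed down, m: 0 unloaded. They sit on the tin's thin top panel, which gives 1 mm for every 4 N of downward push and springs back, so 10 N reads 0.0025 and 16 N reads 0.004; it can go down 0.008.
- tin: the open yellow and green two-litre oil tin, full and standing firm: 140 (its x) x 80 (its y) x 185 mm high; origin under its centre. The neck is 40 mm to +x of the centre.
- capped_tin: a bystander: an identical tin, already closed with a red cap (215 mm high over the cap), standing to the robot's right; origin under its centre.
- honey_jar: a bystander: amber honey jar, 68 mm across, 100 mm high, standing farther back in the middle; origin at the centre of its underside.
- sweet_carton: a bystander: open carton of sweets, 170 x 130 x 75 mm, standing to the robot's left; origin under its centre.

How it is judged:
By the outcome, as a careful person would: the job done as asked, in the order asked, and still so for the second after the job is handed in, while the arm keeps its last pose, push and grip.
It also fails if it takes over 72 s, if anything falls off the work surface, if the arm or the gripper's body presses on something with over 40 N, if the wrist force passes 120 N, or if a joint passes its speed limit or range.

ROBOT

A 7-joint arm with a two-finger parallel gripper is mounted at the origin on the work surface. World frame = base frame: x ahead of the robot, y to its left, z up, the work surface at z = 0. Lengths are in m, angles in rad, forces in N, time in s.
With the tool pointing down it reaches from about 0.4 to 0.85 m from the base axis. Payload 4.5 kg.
Tool frame: the origin (TCP) lies at the very end of the fingers, on their centre line; the grasp point (between the pads) lies 19 mm behind it (r.grip_point_offset is the distance from the TCP to the grasp point, in m); z points along the fingers, y is the line along which they close (so a half turn about z gives the same grasp; the last joint's range is limited). The gripper opens to 88 mm and grips with 3 to 60 N. Pads are 18 mm wide; open, the fingers measure 123 mm over their backs; the gripper's body (75 mm by 187 mm) begins 45 mm behind the grasp point.
Start: joints at [1.312, 0.689, -0.195, 1.565, 0.157, 0.902, -0.215], TCP at [0.18, -0.598, 0.239] pointing down, gripper open.
Joint ranges: [-3.01, 3.01], [-0.46, 2.08], [-1.47, 1.51], [0.13, 2.56], [-1, 4.14], [0.04, 2.09], [-2.66, 2.66]. Speed limits (rad/s): [2.57, 2.57, 3.14, 3.14, 3.14, 3.14, 3.14].

INTERFACE

Orientations are given as a unit quaternion [x, y, z, w].
In Python, from plant import r gives the robot as it stands.
- The arm moves only by the tool carry_out, never from a script. Its argument "rows" is a list of rows, each a list of 3 entries, a list of its own where there are three numbers: the shift along the tool's x, y, z in cm, then the turn, a rotation vector about the tool's x, y, z in degrees, then the closure, from 0 (fully open) to 1 (shut). A call has 1 to 12 rows; each row is the pose to reach, as a shift and turn from the pose commanded when the call began, along the tool's axes at that moment; what a row does not reach only later rows make up. A row lasts 1/10 s, in which the tool goes at most 50 mm and 8.59 degrees, less where a joint would pass 70% of its speed; a pose out of reach is approached as far as the arm can. A call with a gripper value outside its range is refused whole. The fingers move at their own pace and stop on an object; "newtons" is the grip in N (left out, the last holds). Time passes only in rows, so rows that repeat a pose let the fingers close. It gives the time, the measured TCP pose, the force, the opening and the grip force at its end, in the units of the state.
- r.get_state(): the state, without advancing time (a new reading comes with each control period).
- r.snapshot(name): name is "scene" or "top" or "wrist"; returns a dict with "image" (384x512x3 uint8, red, green, blue), "fx", "fy", "cx", "cy" (pixels), "pose" (4x4, takes a point from camera to world coordinates). Camera axes: x right, y up, looking along -z (the intrinsics and any distortion apply to the point x, -y, -z); pixel columns grow to the right and rows downward; lengths in m; the calibration is good to about 2 mm. A picture is of the moment at which its call begins. There is no depth.
- r.finish_job(): hands the job in; it is judged then, once.
The state is a dict: "clock": time; "q": joint angles; "qd": joint speeds; "joint_torque": joint torques, N m; "tool_pos": TCP position; "eef_rot": TCP orientation; "contact_force": force on the tool from outside, world axes, zero at the start; "moment": the same for the moment, N m; "opening": opening from 0.0 (shut) to 1.0 (fully open); "finger_force": force on a finger pad.
Only numpy, scipy, OpenCV 4.12 (cv2) and the standard library are available. Lean on these libraries where they do the work, as an engineer would, in place of code of your own. Each camera call takes 0.05 s, during which the arm holds its last target. There are 200 camera calls.

## Working session

There is one attempt and no reset: what is moved stays moved. The work goes in short steps, Python scripts to look and compute and a tool call to move; the robot and the scene stay as the last step left them, time stands still between calls to the robot, and variables do not carry over. Pictures are saved under pics/ and viewed, at most 10 in all, crops included, and the job is handed in when it is done.

Besides the shell and the picture viewer there is one more tool, called after ">>>" as name(argument=value, ...) on one line, values as JSON. carry_out: Moves the arm, as the interface text tells. Its arguments: {"type":"object","properties":{"rows":{"type":"array"},"newtons":{"type":"number"}},"required":["rows"]}

```bash
mkdir -p pics; python3 - <<'E'
from plant import r
import cv2,numpy as np,pickle
d={}
for n in("scene","top"):
    s=r.snapshot(n);d[n]=s
    print(n,s["fx"],s["fy"],s["cx"],s["cy"],np.round(s["pose"],3).tolist(),[k for k in s])
    cv2.imwrite(f"pics/{n}0.png",cv2.cvtColor(s["image"],cv2.COLOR_RGB2BGR))
pickle.dump(d,open("d0.pkl","wb"))
s=r.get_state();print(s)
E
```

```text
scene 480.66294878440243 480.66294878440243 257.43755988700855 192.3153434126447 [[0.532, -0.597, 0.6, 1.413], [0.846, 0.368, -0.385, -0.516], [0.009, 0.713, 0.701, 1.096], [0.0, 0.0, 0.0, 1.0]] ['image', 'fx', 'fy', 'cx', 'cy', 'pose']
top 376.98138274169366 376.98138274169366 260.67595684198983 192.37625375210862 [[-0.026, 0.995, -0.095, 0.501], [-1.0, -0.024, 0.02, 0.005], [0.017, 0.096, 0.995, 1.243], [0.0, 0.0, 0.0, 1.0]] ['image', 'fx', 'fy', 'cx', 'cy', 'pose']
{'clock': 0.1, 'q': array([ 1.31179361,  0.68988484, -0.1945047 ,  1.56624165,  0.15729603,
        0.90250132, -0.21506122]), 'qd': array([ 0.00113068, -0.00256408,  0.00077021, -0.00141618, -0.00132977,
        0.0002934 ,  0.00132966]), 'joint_torque': array([-3.01574240e-03, -5.28499711e+01, -1.27154142e+00, -1.53837043e+01,
       -5.25397633e-02,  1.93152599e-03,  3.10965811e-05]), 'tool_pos': array([ 0.18018419, -0.59786873,  0.23799895]), 'eef_rot': array([ 9.89294748e-01,  1.45928831e-01, -1.83403860e-04, -8.02255457e-04]), 'contact_force': array([ 0.14754207,  0.13320752, -0.17941951]), 'moment': array([0.04854001, 0.0204586 , 0.06508137]), 'finger_force': 0.0, 'opening': 0.9984643355350832}
```

View pics/scene0.png

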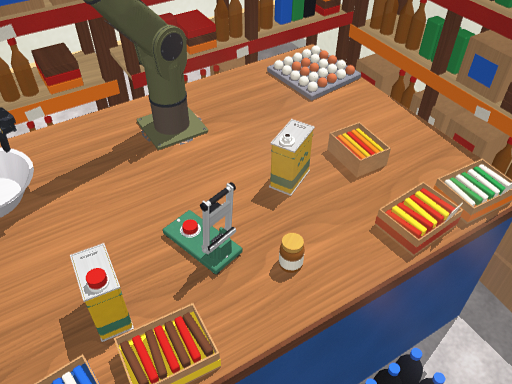

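View pics/top0.png

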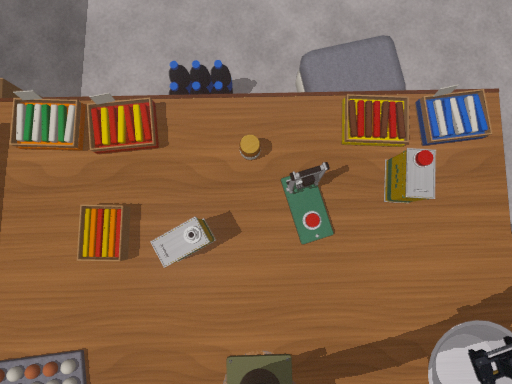

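The scene view shows the stamp's red cap near (190,227), the black handle from about (203,207) to (235,186), and the open tin's neck near (289,138). In the top view the cap is at (312,220), the handle spans about (290,185)–(327,168), and the neck is at (192,235). The tin to the robot's left is the open one.

```bash
cat > h.py <<'E'
import numpy as np,cv2
def ray(s,u,v):
    p=np.asarray(s["pose"]);d=np.array([(u-s["cx"])/s["fx"],-(v-s["cy"])/s["fy"],-1.])
    d=p[:3,:3]@d;return p[:3,3],d/np.linalg.norm(d)
def onz(s,u,v,z):
    o,d=ray(s,u,v);return o+d*(z-o[2])/d[2]
def tri(s1,p1,s2,p2):
    o1,d1=ray(s1,*p1);o2,d2=ray(s2,*p2)
    A=np.stack([d1,-d2],1);t=np.linalg.lstsq(A,o2-o1,rcond=None)[0]
    a=o1+d1*t[0];b=o2+d2*t[1];return (a+b)/2,np.linalg.norm(a-b)
def comps(mask,box,k=4):
    x0,y0,x1,y1=box;m=np.zeros(mask.shape,np.uint8);m[y0:y1,x0:x1]=mask[y0:y1,x0:x1]
    n,l,st,c=cv2.connectedComponentsWithStats(m)
    o=sorted(range(1,n),key=lambda i:-st[i,4])[:k]
    return [(st[i].tolist(),c[i].round(1).tolist()) for i in o],l,o
E
python3 - <<'E'
import pickle,numpy as np,cv2
from h import *
d=pickle.load(open("d0.pkl","rb"));S,T=d["scene"],d["top"]
np.set_printoptions(precision=4,suppress=True)
def hsv(s):return cv2.cvtColor(s["image"],cv2.COLOR_RGB2HSV).astype(int)
for n,s,cb,hb,gb in(("scene",S,(175,215,205,240),(195,178,245,218),(155,195,250,275)),("top",T,(298,205,328,235),(280,155,335,200),(270,165,340,250))):
    h=hsv(s);red=((h[...,0]<8)|(h[...,0]>172))&(h[...,1]>150)&(h[...,2]>100)
    print(n,"cap",comps(red,cb,2)[0])
    blk=(h[...,2]<60);c,l,o=comps(blk,hb,3);print("blk",c)
    for i in o[:3]:
        pts=np.argwhere(l==i)[:,::-1].astype(np.float32);print(cv2.minAreaRect(pts))
    g=(h[...,0]>55)&(h[...,0]<95)&(h[...,1]>80);c,l,o=comps(g,gb,1)
    pts=np.argwhere(l==o[0])[:,::-1].astype(np.float32);print("green",c,cv2.minAreaRect(pts),cv2.boxPoints(cv2.minAreaRect(pts)).tolist())
i=T["image"][215:260,150:215];j=S["image"][115:200,262:320]
k=T["image"][155:250,270:340];m=S["image"][178:275,155:250]
f=lambda a:cv2.resize(a[...,::-1],(390,290),interpolation=cv2.INTER_CUBIC)
cv2.imwrite("pics/c1.png",np.vstack([np.hstack([f(i),f(j)]),np.hstack([f(k),f(m)])]))
print("cap top plane",onz(T,312.5,220,.052))
E
```

```text
scene cap [([183, 219, 15, 15, 181], [189.7, 226.4])]
blk [([210, 188, 18, 25, 160], [216.8, 199.3]), ([200, 203, 8, 8, 43], [203.4, 206.7]), ([230, 183, 5, 7, 13], [232.7, 185.2])]
((217.54000854492188, 199.72000122070312), (10.59999942779541, 26.80000114440918), 53.13010025024414)
((203.25003051757812, 206.75003051757812), (8.485280990600586, 4.949747085571289), 45.0)
((232.9230499267578, 185.38461303710938), (7.211102485656738, 2.2188010215759277), 56.3099365234375)
green [([163, 210, 79, 64, 1609], [202.1, 244.7])] ((201.9367218017578, 240.08090209960938), (74.98417663574219, 36.636104583740234), 38.04704284667969) [[161.1219482421875, 231.39976501464844], [183.70108032226562, 202.5486602783203], [242.75149536132812, 248.7620391845703], [220.17236328125, 277.6131591796875]]
top cap [([306, 213, 14, 14, 144], [312.1, 219.8])]
blk [([302, 175, 13, 12, 110], [307.9, 180.6]), ([299, 166, 22, 10, 93], [310.0, 170.6]), ([290, 173, 4, 7, 19], [291.7, 176.1])]
((307.8999938964844, 181.19998168945312), (9.803059577941895, 12.965337753295898), 71.56504821777344)
((309.5716552734375, 170.7436065673828), (4.45822811126709, 20.99317169189453), 73.61045837402344)
((291.5500183105469, 176.1499786376953), (6.324554920196533, 2.8460497856140137), 71.56504821777344)
green [([282, 176, 51, 68, 1401], [307.8, 211.5])] ((306.5500183105469, 206.1500244140625), (68.30518341064453, 32.57145690917969), 71.56504821777344) [[280.3000183105469, 178.9000244140625], [311.2000427246094, 168.60003662109375], [332.8000183105469, 233.4000244140625], [301.8999938964844, 243.70001220703125]]
cap top plane [ 0.5234 -0.1804  0.052 ]
```

View pics/c1.png

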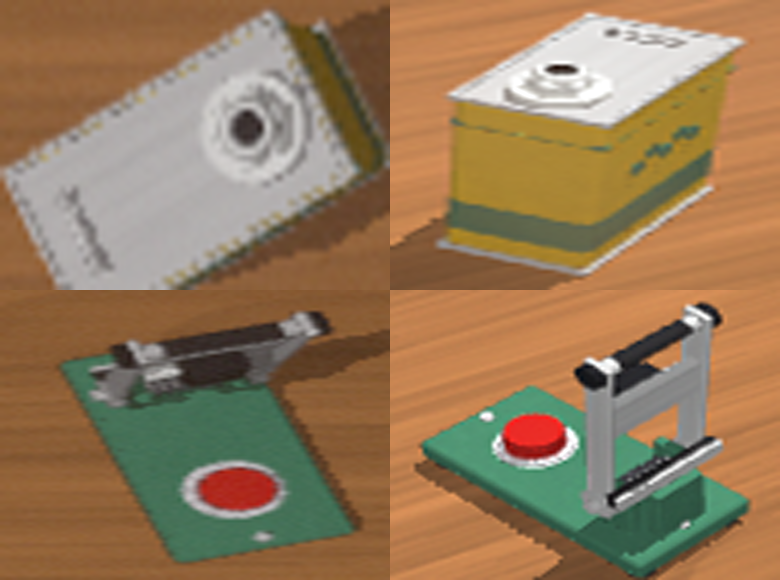

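The crop shows the cap centred in the nest. The handle's end caps are at about scene (204,206)/(232,186) and top (291.5,176)/(327,165.5). The neck bore is at about top (191,234.5) and scene (287.5,135.2).

```bash
python3 - <<'E'
import pickle,numpy as np,cv2
from h import *
d=pickle.load(open("d0.pkl","rb"));S,T=d["scene"],d["top"]
np.set_printoptions(precision=4,suppress=True)
print("cap tri",tri(T,(312.1,219.8),S,(189.7,225.4)),"T plane .05",onz(T,312.1,219.8,.051),"S",onz(S,189.7,225.2,.049))
hm=tri(T,(309.5,170.8),S,(218.2,196));print("handle",hm,onz(T,309.5,170.8,.254),onz(S,218.2,196,.254))
a=onz(T,291.5,176,.254);b=onz(T,327,165.5,.254);print("ends T",a,b,np.degrees(np.arctan2(*(a-b)[1::-1])))
a=onz(S,203.7,206.2,.254);b=onz(S,232.2,186,.254);print("ends S",a,b,np.degrees(np.arctan2(*(a-b)[1::-1])))
c=onz(T,312.1,219.8,.051);h=onz(T,309.5,170.8,.254);v=h-c;print("cap->handle",v,np.degrees(np.arctan2(v[1],v[0])))
g=[onz(T,*p,.03) for p in cv2.boxPoints(((306.55,206.15),(68.3,32.57),71.565))];print("green",np.array(g)[:,:2])
# refined dark bore
for n,s,(x0,y0,x1,y1) in(("top",T,(184,227,199,243)),("scene",S,(280,128,296,142))):
    g=cv2.cvtColor(s["image"],cv2.COLOR_RGB2GRAY).astype(float)[y0:y1,x0:x1]
    m=g<110;yy,xx=np.nonzero(m);w=110-g[m];print(n,"bore",(xx*w).sum()/w.sum()+x0,(yy*w).sum()/w.sum()+y0,m.sum())
print("neck",tri(T,(191,234.5),S,(287.3,135.2)),onz(T,191,234.5,.209),onz(S,287.3,135.2,.209))
h=cv2.cvtColor(T["image"],cv2.COLOR_RGB2HSV);m=(h[...,1]<50)&(h[...,2]>120);c,l,o=comps(m,(145,210,220,275),1)
p=np.argwhere(l==o[0])[:,::-1].astype(np.float32);R=cv2.minAreaRect(p);B=np.array([onz(T,*q,.185) for q in cv2.boxPoints(R)])[:,:2];print("tin",B,B.mean(0),np.linalg.norm(B-np.roll(B,1,0),axis=1))
hn=onz(T,209,233,.1)
print("jar",onz(T,250,140,.1),"capped",onz(T,425,158,.215),"sweet",onz(T,101,233,.075))
E
```

```text
cap tri (array([ 0.5243, -0.1803,  0.0434]), np.float64(0.00045452854937374604)) T plane .05 [ 0.5241 -0.1793  0.051 ] S [ 0.5285 -0.1815  0.049 ]
handle (array([ 0.6508, -0.145 ,  0.2535]), np.float64(0.002742650999478827)) [ 0.6501 -0.1461  0.254 ] [ 0.652 -0.144  0.254]
ends T [ 0.6373 -0.0978  0.254 ] [ 0.6633 -0.1933  0.254 ] 105.20506167966327
ends S [ 0.6643 -0.1908  0.254 ] [ 0.6392 -0.0966  0.254 ] -75.09727626677068
cap->handle [0.126  0.0332 0.203 ] 14.755309049840767
green [[ 0.6595 -0.0842]
 [ 0.6909 -0.1861]
 [ 0.4793 -0.2474]
 [ 0.4492 -0.1469]]
top bore 190.870636550308 234.21971252566735 22
scene bore 287.0 134.57176470588234 8
neck (array([0.4901, 0.1779, 0.2057]), np.float64(0.0021544299596851306)) [0.4896 0.1764 0.209 ] [0.4939 0.1764 0.209 ]
tin [[0.4724 0.2952]
 [0.5401 0.1688]
 [0.4678 0.1295]
 [0.4011 0.2555]] [0.4704 0.2122] [0.0816 0.1434 0.0823 0.1425]
jar [0.7735 0.0107 0.1   ] capped [ 0.6845 -0.4757  0.215 ] sweet [0.4998 0.473  0.075 ]
```

```bash
cat > g.py <<'E'
import numpy as np
from plant import r
from scipy.spatial.transform import Rotation as Ro
def go(*targets):
    """targets: (pos, yaw of tool x in deg), tool down; prints shift (cm) and turn (deg) in tool axes"""
    s=r.get_state();R=Ro.from_quat(s["eef_rot"])
    print("t%.1f"%s["clock"],"tcp",s["tool_pos"].round(4),"yaw %.1f"%np.degrees(np.arctan2(*R.as_matrix()[1::-1,0])),"F",s["contact_force"].round(1),"op %.3f ff %.1f"%(s["opening"],s["finger_force"]),"q",s["q"].round(2))
    for p,y in targets:
        y=np.radians(y);X=np.array([np.cos(y),np.sin(y),0]);Z=np.array([0,0,-1.])
        Rt=Ro.from_matrix(np.stack([X,np.cross(Z,X),Z],1))
        print((R.inv().apply(np.array(p)-s["tool_pos"])*100).round(2),np.degrees((R.inv()*Rt).as_rotvec()).round(2))
E
python3 -c "
from g import *
go(((.652,-.146,.345),105.1))"
```

```text
t0.1 tcp [ 0.1802 -0.5979  0.238 ] yaw 16.8 F [ 0.1  0.1 -0.2] op 0.998 ff 0.0 q [ 1.31  0.69 -0.19  1.57  0.16  0.9  -0.22]
[ 58.22 -29.66 -10.66] [-8.000e-02 -7.000e-02 -8.832e+01]
```

>>> carry_out(rows=[[[5, -2.5, -8], [0, 0, -8], 0.0], [[58.2, -29.7, -10.7], [0, 0, -88.3], 0.3], [[58.2, -29.7, -10.7], [0, 0, -88.3], 0.3], [[58.2, -29.7, -10.7], [0, 0, -88.3], 0.3], [[58.2, -29.7, -10.7], [0, 0, -88.3], 0.3], [[58.2, -29.7, -10.7], [0, 0, -88.3], 0.3], [[58.2, -29.7, -10.7], [0, 0, -88.3], 0.3], [[58.2, -29.7, -10.7], [0, 0, -88.3], 0.3], [[58.2, -29.7, -10.7], [0, 0, -88.3], 0.3], [[58.2, -29.7, -10.7], [0, 0, -88.3], 0.3], [[58.2, -29.7, -10.7], [0, 0, -88.3], 0.3], [[58.2, -29.7, -10.7], [0, 0, -88.3], 0.3]], newtons=25)

```text
clock: 1.3
tool_pos: [0.5966, -0.1988, 0.3372]
eef_rot: [0.608, 0.794, -0.0, -0.0]
contact_force: [0.7, -0.4, 1.0]
opening: 0.699
finger_force: 0.0
```

```bash
python3 -c "
from g import *
go(((.652,-.146,.345),105.1))"
```

```text
t1.3 tcp [ 0.5966 -0.1988  0.3372] yaw 105.1 F [ 0.7 -0.4  1. ] op 0.699 ff 0.0 q [ 0.58  0.65 -0.63  1.4   0.39  1.21  0.17]
[ 3.65  6.73 -0.79] [-0.06 -0.02  0.02]
```

>>> carry_out(rows=[[[2.0, 4.0, -0.8], [0, 0, 0], 0.3], [[3.6, 6.7, -0.8], [0, 0, 0], 0.3], [[3.6, 6.7, -0.8], [0, 0, 0], 0.3], [[3.6, 6.7, -0.8], [0, 0, 0], 0.3]])

```text
clock: 1.7
tool_pos: [0.6509, -0.1474, 0.3446]
eef_rot: [0.608, 0.794, -0.001, -0.001]
contact_force: [-1.3, -1.5, -0.5]
opening: 0.702
finger_force: 0.0
```

```bash
python3 - <<'E'
from g import *
from h import *
import pickle
s=r.snapshot("wrist");pickle.dump(s,open("w1.pkl","wb"))
cv2.imwrite("pics/w1.png",s["image"][...,::-1]);print(s["fx"],s["cx"],s["cy"],np.round(s["pose"],3).tolist())
go(((.652,-.146,.235),105.1))
E
```

```text
324.8826082418915 250.70609715721423 191.17992449234612 [[0.965, -0.253, -0.066, 0.634], [0.262, 0.932, 0.253, -0.082], [-0.002, -0.261, 0.965, 0.491], [0.0, 0.0, 0.0, 1.0]]
t1.8 tcp [ 0.6504 -0.1489  0.3448] yaw 105.0 F [ 0.1 -0.3  0.2] op 0.699 ff 0.0 q [ 0.45  0.71 -0.61  1.26  0.4   1.3   0.11]
[ 0.25  0.25 10.98] [-0.12  0.05 -0.07]
```

View pics/w1.png

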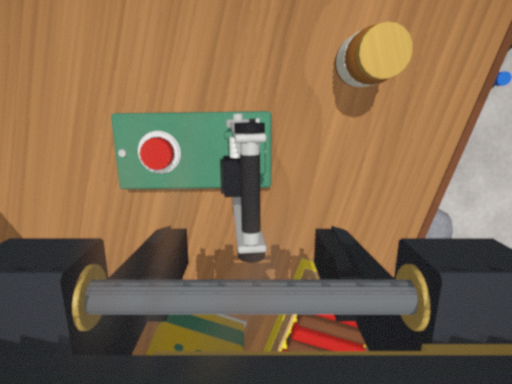

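The wrist view shows the handle bar running from (250,127) to (251,255), the cap at (156,153), and both fingers clear on either side.

```bash
python3 - <<'E'
from g import *
from h import *
import pickle
s=pickle.load(open("w1.pkl","rb"))
g=cv2.cvtColor(s["image"],cv2.COLOR_RGB2GRAY)
for y in(165,180,200,215):
    x=np.nonzero(g[y,225:275]<60)[0]+225;print(y,x.min(),x.max(),x)
for p in((250,137),(251.3,243),(250.7,190)):print(onz(s,*p,.254))
h=cv2.cvtColor(s["image"],cv2.COLOR_RGB2HSV);red=((h[...,0]<8)|(h[...,0]>172))&(h[...,1]>150)
c=comps(red,(130,130,185,175),1)[0][0];print(c,onz(s,*c[1],.05))
E
```

```text
165 225 258 [225 226 227 228 229 230 231 232 233 234 235 236 237 238 239 240 241 242
 243 244 245 246 247 248 249 250 251 252 253 254 255 256 257 258]
180 225 259 [225 226 227 228 229 230 231 232 233 234 235 236 237 238 239 240 241 242
 243 244 245 246 247 248 249 250 251 252 253 254 255 256 257 258 259]
200 242 258 [242 243 244 245 246 247 248 249 250 251 252 253 254 255 256 257 258]
215 243 258 [243 244 245 246 247 248 249 250 251 252 253 254 255 256 257 258]
[ 0.63912532 -0.10541372  0.254     ]
[ 0.66178406 -0.18527996  0.254     ]
[ 0.64999152 -0.14357595  0.254     ]
([141, 138, 32, 31, 784], [156.6, 153.0]) [ 0.52628956 -0.17943127  0.05      ]
```

>>> carry_out(rows=[[[0.3, 0.1, 4], [0, 0, 0], 0.3], [[0.3, 0.1, 8], [0, 0, 0], 0.3], [[0.3, 0.1, 11], [0, 0, 0], 0.3], [[0.3, 0.1, 11], [0, 0, 0], 0.3], [[0.3, 0.1, 11], [0, 0, 0], 0.85], [[0.3, 0.1, 11], [0, 0, 0], 0.95], [[0.3, 0.1, 11], [0, 0, 0], 1], [[0.3, 0.1, 11], [0, 0, 0], 1], [[0.3, 0.1, 11], [0, 0, 0], 1], [[0.3, 0.1, 11], [0, 0, 0], 1]], newtons=25)

```text
clock: 2.75
tool_pos: [0.6511, -0.1446, 0.2359]
eef_rot: [0.608, 0.794, -0.0, 0.0]
contact_force: [-7.7, -2.1, 5.1]
opening: 0.178
finger_force: 4.1
```

```bash
python3 -c "
from g import *
go(((.652,-.146,.235),105.1))
for th in (5,0,-10,-20,-30,-40,-50,-60,-70,-80,-90):
    a=np.radians(th);b=np.radians(5.1)
    print(th,(18*(np.sin(a)-np.sin(b))).round(2),(-18*(np.cos(a)-np.cos(b))).round(2))
"
```

```text
t2.8 tcp [ 0.6511 -0.1446  0.2359] yaw 105.1 F [-7.7 -2.1  5.1] op 0.178 ff 4.1 q [ 0.44  0.8  -0.58  1.42  0.47  1.06  0.03]
[-0.15  0.05  0.09] [-0.02  0.02 -0.02]
5 -0.03 -0.0
0 -1.6 -0.07
-10 -4.73 0.2
-20 -7.76 1.01
-30 -10.6 2.34
-40 -13.17 4.14
-50 -15.39 6.36
-60 -17.19 8.93
-70 -18.51 11.77
-80 -19.33 14.8
-90 -19.6 17.93
```

>>> carry_out(rows=[[[0, 0, 0], [0, 0, 0], 1], [[0, 0, 0], [0, 0, 0], 1], [[0, -0.8, -0.05], [0, 0, 0], 1], [[0, -1.6, -0.1], [0, 0, 0], 1], [[0, -3.2, 0], [0, 0, 0], 1], [[0, -4.7, 0.2], [0, 0, 0], 1], [[0, -6.3, 0.55], [0, 0, 0], 1], [[0, -7.8, 1.0], [0, 0, 0], 1], [[0, -9.2, 1.6], [0, 0, 0], 1], [[0, -10.6, 2.3], [0, 0, 0], 1], [[0, -10.6, 2.3], [0, 0, 0], 1]], newtons=25)

```text
clock: 3.85
tool_pos: [0.5492, -0.1729, 0.2121]
eef_rot: [0.609, 0.793, 0.001, 0.001]
contact_force: [5.7, -0.8, -3.4]
opening: 0.143
finger_force: 24.9
```

```bash
python3 -c "
from g import *
go(((.6511,-.1446,.2359),105.1))
"
```

```text
t3.9 tcp [ 0.5492 -0.1729  0.2121] yaw 105.0 F [ 5.7 -0.8 -3.4] op 0.143 ff 24.9 q [ 0.56  0.71 -0.58  1.74  0.5   0.85  0.02]
[ 0.09 10.58 -2.35] [ 0.18  0.02 -0.07]
```

>>> carry_out(rows=[[[0, -1.3, 0.85], [0, 0, 0], 1], [[0, -2.6, 1.8], [0, 0, 0], 1], [[0, -3.7, 2.9], [0, 0, 0], 1], [[0, -4.8, 4.0], [0, 0, 0], 1], [[0, -5.75, 5.3], [0, 0, 0], 1], [[0, -6.6, 6.6], [0, 0, 0], 1], [[0, -7.3, 8.0], [0, 0, 0], 1], [[0, -7.9, 9.4], [0, 0, 0], 1], [[0, -8.4, 10.9], [0, 0, 0], 1], [[0, -8.75, 12.5], [0, 0, 0], 1], [[0, -8.95, 14.0], [0, 0, 0], 1], [[0, -8.95, 14.0], [0, 0, 0], 1]], newtons=30)

```text
clock: 5.05
tool_pos: [0.463, -0.1973, 0.0723]
eef_rot: [0.609, 0.793, -0.001, 0.001]
contact_force: [1.8, -4.3, 5.3]
opening: 0.124
finger_force: 29.5
```

```bash
python3 -c "
from g import *
go(((.6511,-.1446,.2359),105.1))
"
```

```text
t5.0 tcp [ 0.463  -0.1973  0.0723] yaw 105.0 F [ 1.8 -4.3  5.3] op 0.124 ff 29.5 q [ 0.52  0.84 -0.35  2.05  0.76  0.38 -0.17]
[  0.18  19.55 -16.35] [ 0.03  0.15 -0.09]
```

>>> carry_out(rows=[[[0, -0.05, 0.8], [0, 0, 0], 1], [[0, -0.05, 1.6], [0, 0, 0], 1], [[0, -0.05, 1.8], [0, 0, 0], 1], [[0, -0.05, 2.0], [0, 0, 0], 1], [[0, -0.05, 2.0], [0, 0, 0], 1], [[0, -0.05, 2.0], [0, 0, 0], 1]], newtons=35)

```text
clock: 5.65
tool_pos: [0.4616, -0.1978, 0.0534]
eef_rot: [0.609, 0.793, -0.001, 0.001]
contact_force: [-0.9, -4.5, 6.6]
opening: 0.118
finger_force: 34.8
```

```bash
python3 - <<'E'
from g import *
from h import *
go(((.6511,-.1446,.2359),105.1))
s=r.snapshot("scene")
cv2.imwrite("pics/s2.png",cv2.resize(s["image"][150:290,130:280][...,::-1],(640,600),interpolation=cv2.INTER_CUBIC))
E
```

```text
t5.7 tcp [ 0.4616 -0.1978  0.0534] yaw 105.0 F [-0.9 -4.5  6.6] op 0.118 ff 34.8 q [ 0.5   0.87 -0.3   2.06  0.79  0.33 -0.2 ]
[  0.19  19.67 -18.26] [-0.05  0.18 -0.13]
```

View pics/s2.png

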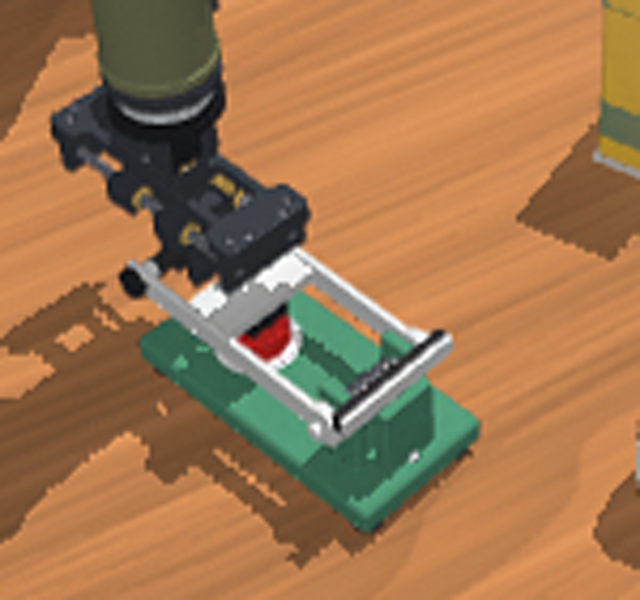

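The view shows the arm roughly level over the cap with the block on it. The force only matches the spring, so I'll push on until the stop is felt.

>>> carry_out(rows=[[[0, 0, 0.2], [0, 0, 0], 1], [[0, 0, 0.4], [0, 0, 0], 1], [[0, 0, 0.4], [0, 0, 0], 1], [[0, 0, 0.4], [0, 0, 0], 1]], newtons=45)

```text
clock: 6.1
tool_pos: [0.4615, -0.1978, 0.0495]
eef_rot: [0.609, 0.793, -0.001, 0.001]
contact_force: [-1.5, -5.1, 6.3]
opening: 0.117
finger_force: 44.7
```

>>> carry_out(rows=[[[0, 0, 0.2], [0, 0, 0], 1], [[0, 0, 0.4], [0, 0, 0], 1], [[0, 0, 0.4], [0, 0, 0], 1]], newtons=55)

```text
clock: 6.4
tool_pos: [0.4616, -0.1979, 0.048]
eef_rot: [0.609, 0.793, -0.002, 0.002]
contact_force: [-5.1, -3.1, 33.8]
opening: 0.11
finger_force: 54.2
```

```bash
python3 - <<'E'
from g import *
from h import *
import pickle
go(((.6511,-.1446,.2359),105.1))
s=r.snapshot("scene");pickle.dump(s,open("s3.pkl","wb"))
cv2.imwrite("pics/s3.png",cv2.resize(s["image"][195:255,140:240][...,::-1],(800,480),interpolation=cv2.INTER_CUBIC))
o=np.array([.5258,-.180,0]);x=np.array([.966,.2605,0]);y=np.array([-.2605,.966,0])
P=np.asarray(s["pose"])
def px(p):
    q=P[:3,:3].T@(p-P[:3,3]);return (s["cx"]+s["fx"]*q[0]/-q[2],s["cy"]-s["fx"]*q[1]/-q[2])
for z in(.065,.070,.075,.08,.085):print(z,[np.round(px(o-.065*x+k*y+[0,0,z]),1) for k in(-.0495,-.042,.042,.0495)])
E
```

```text
t6.4 tcp [ 0.4616 -0.1979  0.048 ] yaw 105.0 F [-5.1 -3.1 33.8] op 0.110 ff 54.2 q [ 0.48  0.87 -0.29  2.06  0.8   0.31 -0.22]
[  0.14  19.69 -18.79] [-0.    0.31 -0.11]
0.065 [array([161.4, 218.5]), array([163.4, 217.1]), array([185.4, 202. ]), array([187.2, 200.7])]
0.07 [array([161.1, 217.4]), array([163.2, 216. ]), array([185.2, 200.9]), array([187.1, 199.6])]
0.075 [array([160.9, 216.2]), array([162.9, 214.8]), array([185. , 199.7]), array([186.9, 198.4])]
0.08 [array([160.7, 215. ]), array([162.7, 213.6]), array([184.9, 198.5]), array([186.8, 197.2])]
0.085 [array([160.4, 213.8]), array([162.5, 212.4]), array([184.7, 197.3]), array([186.6, 196. ])]
```

View pics/s3.png

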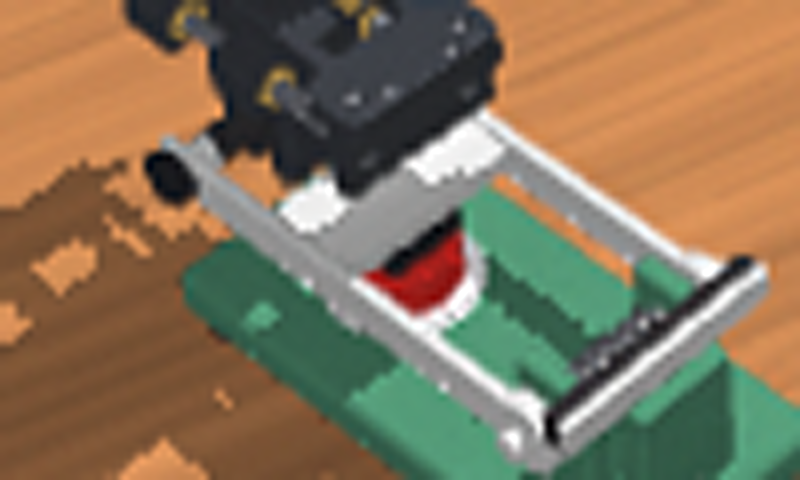

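The force jumped to 34 N and the handle end cap at image (161,216.6) gives z ≈ 0.074, so the lever is on its stop. Now I lead it back up.

>>> carry_out(rows=[[[0, 0, -0.3], [0, 0, 0], 1], [[0, 0.05, -1.8], [0, 0, 0], 1], [[0, 0.25, -3.3], [0, 0, 0], 1], [[0, 0.6, -4.85], [0, 0, 0], 1], [[0, 1.1, -6.35], [0, 0, 0], 1], [[0, 1.7, -7.8], [0, 0, 0], 1], [[0, 2.4, -9.2], [0, 0, 0], 1], [[0, 3.25, -10.5], [0, 0, 0], 1], [[0, 4.2, -11.8], [0, 0, 0], 1], [[0, 5.3, -12.9], [0, 0, 0], 1], [[0, 6.4, -14.0], [0, 0, 0], 1], [[0, 6.4, -14.0], [0, 0, 0], 1]], newtons=25)

```text
clock: 7.65
tool_pos: [0.5284, -0.1787, 0.1868]
eef_rot: [0.608, 0.794, 0.003, 0.004]
contact_force: [5.8, -1.8, -3.9]
opening: 0.116
finger_force: 25.0
```

```bash
python3 -c "
from g import *
go(((.6511,-.1446,.2299),105.1))
"
```

```text
t7.7 tcp [ 0.5284 -0.1787  0.1868] yaw 105.1 F [ 5.8 -1.8 -3.9] op 0.116 ff 25.0 q [ 0.58  0.72 -0.57  1.82  0.54  0.75 -0.01]
[ 0.08 12.77 -4.19] [0.53 0.15 0.01]
```

>>> carry_out(rows=[[[0, 1.1, -0.75], [0, 0, 0], 1], [[0, 2.2, -1.4], [0, 0, 0], 1], [[0, 3.6, -2.1], [0, 0, 0], 1], [[0, 4.9, -2.75], [0, 0, 0], 1], [[0, 6.4, -3.2], [0, 0, 0], 1], [[0, 7.9, -3.55], [0, 0, 0], 1], [[0, 9.5, -3.75], [0, 0, 0], 1], [[0, 11.1, -3.8], [0, 0, 0], 1], [[0, 12.2, -3.8], [0, 0, 0], 1], [[0, 12.8, -3.75], [0, 0, 0], 1], [[0, 12.9, -3.75], [0, 0, 0], 1], [[0, 12.9, -3.75], [0, 0, 0], 1]], newtons=20)

```text
clock: 8.85
tool_pos: [0.6485, -0.1445, 0.2226]
eef_rot: [0.608, 0.794, 0.001, 0.0]
contact_force: [1.0, 3.2, 4.8]
opening: 0.122
finger_force: 20.3
```

>>> carry_out(rows=[[[0, 0.4, 0], [0, 0, 0], 1], [[0, 0.4, 0], [0, 0, 0], 1], [[0, 0.2, 0], [0, 0, 0], 0.4], [[0, 0.2, 0], [0, 0, 0], 0.3], [[0, 0.2, 0], [0, 0, 0], 0.3], [[0, 0.2, 0], [0, 0, 0], 0.3], [[0, 0.2, -3], [0, 0, 0], 0.3], [[0, 0.2, -6.5], [0, 0, 0], 0.3], [[0, 0.2, -10], [0, 0, 0], 0.3], [[0, 0.2, -12], [0, 0, 0], 0.3], [[0, 0.2, -12], [0, 0, 0], 0.2], [[0, 0.2, -12], [0, 0, 0], 0.2]], newtons=20)

```text
clock: 10.05
tool_pos: [0.6501, -0.145, 0.3414]
eef_rot: [0.608, 0.794, -0.0, -0.0]
contact_force: [-0.7, 0.5, 0.6]
opening: 0.798
finger_force: 0.0
```

```bash
python3 - <<'E'
from g import *
from h import *
import pickle
s=r.snapshot("wrist");pickle.dump(s,open("w4.pkl","wb"))
cv2.imwrite("pics/w4.png",s["image"][...,::-1])
h=cv2.cvtColor(s["image"],cv2.COLOR_RGB2HSV);red=((h[...,0]<8)|(h[...,0]>172))&(h[...,1]>150)
c=comps(red,(120,120,200,190),1)[0][0];print(c,onz(s,*c[1],.05))
go(((.52,-.1805,.345),15.1),((.526,-.1797,.12),15.1),((.526,-.1797,.036),15.1))
E
```

```text
([140, 140, 33, 31, 796], [155.9, 155.0]) [ 0.52618182 -0.17907173  0.05      ]
t10.1 tcp [ 0.6496 -0.1451  0.3405] yaw 105.1 F [ 0.   0.  -0.1] op 0.799 ff 0.0 q [ 0.44  0.71 -0.62  1.27  0.4   1.29  0.1 ]
[ -0.05 -13.44  -0.41] [-0.12  0.09 89.98]
[ -0.13 -12.79  22.08] [-0.12  0.09 89.98]
[ -0.14 -12.77  30.48] [-0.12  0.09 89.98]
```

View pics/w4.png

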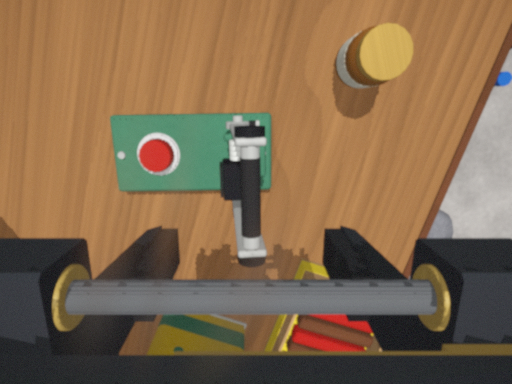

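Lever is back upright (same image position as before) and the cap is still in the nest at (156,155). I rotate so that the wrist camera side faces away from the lever.

>>> carry_out(rows=[[[-0.1, -12.8, 2], [0, 0, -90], 0.2], [[-0.1, -12.8, 2], [0, 0, -90], 0.2], [[-0.1, -12.8, 2], [0, 0, -90], 0.2], [[-0.1, -12.8, 2], [0, 0, -90], 0.2], [[-0.1, -12.8, 2], [0, 0, -90], 0.2], [[-0.1, -12.8, 2], [0, 0, -90], 0.2], [[-0.1, -12.8, 2], [0, 0, -90], 0.2], [[-0.1, -12.8, 2], [0, 0, -90], 0.2], [[-0.1, -12.8, 2], [0, 0, -90], 0.2], [[-0.1, -12.8, 2], [0, 0, -90], 0.2], [[-0.1, -12.8, 2], [0, 0, -90], 0.2], [[-0.1, -12.8, 2], [0, 0, -90], 0.2]])

```text
clock: 11.3
tool_pos: [0.5261, -0.1793, 0.3203]
eef_rot: [-0.131, 0.991, 0.001, -0.001]
contact_force: [0.3, 0.9, -0.2]
opening: 0.8
finger_force: 0.0
```

```bash
python3 - <<'E'
from g import *
go(((.526,-.1795,.12),-164.9),((.526,-.1795,.036),-164.9))
E
```

```text
t11.3 tcp [ 0.5261 -0.1793  0.3203] yaw -164.9 F [ 0.3  0.9 -0.2] op 0.800 ff 0.0 q [ 0.84  0.69 -1.08  1.64  0.64  1.21  1.45]
[-0.03 -0.05 20.03] [ 0.11 -0.14 -0.01]
[-0.05 -0.07 28.43] [ 0.11 -0.14 -0.01]
```

>>> carry_out(rows=[[[0, 0, 5], [0, 0, 0], 0.2], [[0, 0, 10], [0, 0, 0], 0.2], [[0, 0, 15], [0, 0, 0], 0.2], [[0, 0, 20], [0, 0, 0], 0.2], [[0, 0, 23.5], [0, 0, 0], 0.2], [[0, 0, 26], [0, 0, 0], 0.2], [[0, 0, 27.5], [0, 0, 0], 0.2], [[0, 0, 28.3], [0, 0, 0], 0.2], [[0, 0, 28.3], [0, 0, 0], 0.2], [[0, 0, 28.3], [0, 0, 0], 0.2]])

```text
clock: 12.3
tool_pos: [0.5273, -0.179, 0.0394]
eef_rot: [-0.131, 0.991, 0.0, 0.0]
contact_force: [0.7, 0.4, -0.3]
opening: 0.798
finger_force: 0.0
```

```bash
python3 - <<'E'
from g import *
go(((.526,-.1795,.036),-164.9))
E
```

```text
t12.3 tcp [ 0.5273 -0.179   0.0394] yaw -165.0 F [ 0.7  0.4 -0.3] op 0.798 ff 0.0 q [ 0.68  1.03 -0.77  1.88  1.1   0.73  1.07]
[ 0.14 -0.01  0.34] [-0.    0.04 -0.05]
```

>>> carry_out(rows=[[[0.1, 0, 0.2], [0, 0, 0], 0.2], [[0.1, 0, 0.2], [0, 0, 0], 0.2], [[0.1, 0, 0.2], [0, 0, 0], 0.4], [[0.1, 0, 0.2], [0, 0, 0], 0.5], [[0.1, 0, 0.2], [0, 0, 0], 0.7], [[0.1, 0, 0.2], [0, 0, 0], 0.8], [[0.1, 0, 0.2], [0, 0, 0], 0.8], [[0.1, 0, 0.2], [0, 0, 0], 0.8]], newtons=40)

```text
clock: 13.1
tool_pos: [0.5262, -0.1796, 0.0371]
eef_rot: [-0.131, 0.991, -0.0, 0.0]
contact_force: [0.9, -0.4, 2.0]
opening: 0.489
finger_force: 40.0
```

```bash
python3 - <<'E'
from g import *
go(((.526,-.1795,.036),-164.9))
E
```

```text
t13.1 tcp [ 0.5262 -0.1796  0.0371] yaw -164.9 F [ 0.9 -0.4  2. ] op 0.489 ff 40.0 q [ 0.68  1.03 -0.77  1.89  1.11  0.73  1.07]
[0.02 0.01 0.11] [-0.03  0.01 -0.03]
```

>>> carry_out(rows=[[[0, 0, -1], [0, 0, 0], 0.8], [[0, 0, -4], [0, 0, 0], 0.8], [[0, 0, -8], [0, 0, 0], 0.8], [[0, 0, -13], [0, 0, 0], 0.8], [[0, 0, -18], [0, 0, 0], 0.8], [[0, 0, -23], [0, 0, 0], 0.8], [[0, 0, -28], [0, 0, 0], 0.8], [[0, 0, -31], [0, 0, 0], 0.8], [[0, 0, -31], [0, 0, 0], 0.8], [[0, 0, -31], [0, 0, 0], 0.8]], newtons=40)

```text
clock: 14.1
tool_pos: [0.5256, -0.1792, 0.3473]
eef_rot: [-0.131, 0.991, -0.0, 0.0]
contact_force: [-0.3, 0.1, -0.3]
opening: 0.488
finger_force: 40.0
```

```bash
python3 - <<'E'
from g import *
go(((.49,.177,.345),-164.9))
E
```

```text
t14.1 tcp [ 0.5256 -0.1792  0.3473] yaw -164.9 F [-0.3  0.1 -0.3] op 0.488 ff 40.0 q [ 0.84  0.65 -1.08  1.6   0.6   1.26  1.49]
[-5.84 35.31  0.21] [-0.04  0.    0.  ]
```

>>> carry_out(rows=[[[-0.5, 3, 0.2], [0, 0, 0], 0.8], [[-1.2, 7, 0.2], [0, 0, 0], 0.8], [[-1.8, 11, 0.2], [0, 0, 0], 0.8], [[-2.5, 15, 0.2], [0, 0, 0], 0.8], [[-3.1, 19, 0.2], [0, 0, 0], 0.8], [[-3.8, 23, 0.2], [0, 0, 0], 0.8], [[-4.5, 27, 0.2], [0, 0, 0], 0.8], [[-5.1, 31, 0.2], [0, 0, 0], 0.8], [[-5.5, 33.5, 0.2], [0, 0, 0], 0.8], [[-5.8, 35.3, 0.2], [0, 0, 0], 0.8], [[-5.8, 35.3, 0.2], [0, 0, 0], 0.8], [[-5.8, 35.3, 0.2], [0, 0, 0], 0.8]])

```text
clock: 15.3
tool_pos: [0.4897, 0.1754, 0.3436]
eef_rot: [-0.131, 0.991, -0.001, -0.001]
contact_force: [0.5, -0.2, -0.2]
opening: 0.493
finger_force: 40.0
```

```bash
python3 - <<'E'
from g import *
from h import *
import pickle
s=r.snapshot("wrist");pickle.dump(s,open("w5.pkl","wb"))
cv2.imwrite("pics/w5.png",s["image"][...,::-1])
P=np.asarray(s["pose"]);q=P[:3,:3].T@(np.array([.49,.177,.209])-P[:3,3]);print("expected px",s["cx"]+s["fx"]*q[0]/-q[2],s["cy"]-s["fx"]*q[1]/-q[2])
go(((.49,.177,.345),-164.9))
E
```

```text
expected px 252.29183014812398 182.15332884598394
t15.3 tcp [0.4901 0.1748 0.3438] yaw -165.0 F [ 0.2 -0.5 -0.5] op 0.490 ff 40.0 q [ 0.19  0.59 -1.04  1.7   0.55  1.18  0.83]
[-0.05  0.22 -0.12] [-0.09 -0.14 -0.09]
```

View pics/w5.png

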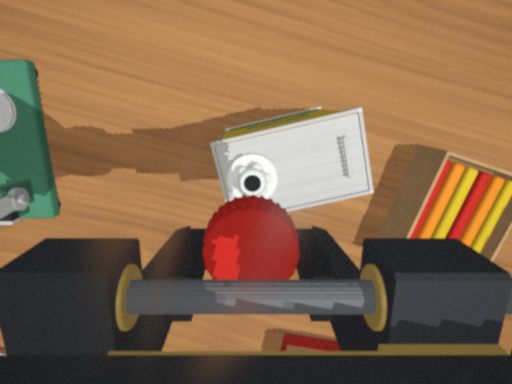

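The view shows the cap squarely between the fingers (about (251,243)) and the bore at (252,183), close to the predicted (252.3,182.2).

```bash
python3 - <<'E'
from g import *
from h import *
import pickle
s=pickle.load(open("w5.pkl","rb"));g=cv2.cvtColor(s["image"],cv2.COLOR_RGB2GRAY)
c=comps(g<70,(238,168,266,198),1)[0][0];print(c,onz(s,*c[1],.209),onz(s,*c[1],.205))
h=cv2.cvtColor(s["image"],cv2.COLOR_RGB2HSV);red=((h[...,0]<8)|(h[...,0]>172))&(h[...,1]>150)
cc,l,o=comps(red,(195,190,310,283),1);print(cc)
m=(l==o[0]);ys,xs=np.nonzero(m)
w=[(y,xs[ys==y].min(),xs[ys==y].max()) for y in range(200,283,10)];print(w)
for u,v in((203,243),(299,243),(251,197)):print(onz(s,u,v,.359))
E
```

```text
([245, 176, 15, 14, 158], [252.0, 182.8]) [0.49063847 0.17690423 0.209     ] [0.4915622  0.17716607 0.205     ]
[([202, 196, 98, 84, 6360], [248.5, 242.7])]Traceback (most recent call last):
  File "<stdin>", line 9, in <module>
    return umr_minimum(a, axis, None, out, keepdims, initial, where)
ValueError: zero-size array to reduction operation minimum which has no identity
```

>>> carry_out(rows=[[[0, 0, 3], [0, 0, 0], 0.8], [[0, 0, 6], [0, 0, 0], 0.8], [[0, 0, 9], [0, 0, 0], 0.8], [[0, 0, 11], [0, 0, 0], 0.8], [[0, 0, 12.1], [0, 0, 0], 0.8], [[0, 0, 12.1], [0, 0, 0], 0.8], [[0, 0, 12.1], [0, 0, 0], 0.8], [[0, 0, 12.1], [0, 0, 0], 0.8]], newtons=50)

```text
clock: 16.15
tool_pos: [0.4909, 0.1768, 0.2251]
eef_rot: [-0.131, 0.991, 0.0, 0.001]
contact_force: [-0.5, -0.8, -0.1]
opening: 0.487
finger_force: 50.0
```

```bash
python3 - <<'E'
from g import *
go(((.4905,.177,.21),-164.9))
E
```

```text
t16.1 tcp [0.4909 0.1768 0.2251] yaw -165.0 F [-0.5 -0.8 -0.1] op 0.487 ff 50.0 q [ 0.11  0.72 -0.94  1.87  0.72  0.93  0.67]
[0.03 0.03 1.51] [ 0.02  0.12 -0.06]
```

xy is within 0.5 mm. Lowering onto the beads.

>>> carry_out(rows=[[[0, 0, 0.4], [0, 0, 0], 0.8], [[0, 0, 0.8], [0, 0, 0], 0.8], [[0, 0, 1.1], [0, 0, 0], 0.8], [[0, 0, 1.4], [0, 0, 0], 0.8], [[0, 0, 1.6], [0, 0, 0], 0.8], [[0, 0, 1.6], [0, 0, 0], 0.8], [[0, 0, 1.6], [0, 0, 0], 0.8]], newtons=55)

```text
clock: 16.85
tool_pos: [0.4911, 0.1771, 0.2085]
eef_rot: [-0.131, 0.991, 0.0, 0.001]
contact_force: [3.2, 0.4, 4.3]
opening: 0.485
finger_force: 55.0
```

>>> carry_out(rows=[[[0, 0, 0.2], [0, 0, 0], 0.8], [[0, 0, 0.4], [0, 0, 0], 0.8], [[0, 0, 0.4], [0, 0, 0], 0.8], [[0, 0, 0.4], [0, 0, 0], 0.8]], newtons=60)

```text
clock: 17.25
tool_pos: [0.4914, 0.177, 0.2045]
eef_rot: [-0.131, 0.991, 0.0, 0.001]
contact_force: [3.9, 0.4, 1.8]
opening: 0.487
finger_force: 60.0
```

>>> carry_out(rows=[[[0, 0, 0.2], [0, 0, 0], 0.8], [[0, 0, 0.2], [0, 0, 0], 0.8], [[0, 0, 0.2], [0, 0, 0], 0.8]])

```text
clock: 17.55
tool_pos: [0.4909, 0.1766, 0.2009]
eef_rot: [-0.131, 0.991, 0.0, 0.0]
contact_force: [7.7, 2.7, -5.7]
opening: 0.488
finger_force: 60.0
```

>>> carry_out(rows=[[[0, 0, 0.2], [0, 0, 0], 0.8], [[0, 0, 0.2], [0, 0, 0], 0.8], [[0, 0, 0.2], [0, 0, 0], 0.8]])

```text
clock: 17.85
tool_pos: [0.4909, 0.1767, 0.1997]
eef_rot: [-0.131, 0.991, 0.0, 0.0]
contact_force: [5.2, 0.7, 0.6]
opening: 0.488
finger_force: 60.0
```

>>> carry_out(rows=[[[-0.1, 0, 0.1], [0, 0, 0], 0.8], [[-0.1, 0, 0.2], [0, 0, 0], 0.8], [[-0.1, 0, 0.2], [0, 0, 0], 0.8], [[-0.1, 0, 0.2], [0, 0, 0], 0.8]])

```text
clock: 18.25
tool_pos: [0.491, 0.1767, 0.1982]
eef_rot: [-0.131, 0.991, -0.0, -0.0]
contact_force: [1.3, -1.4, 6.9]
opening: 0.488
finger_force: 60.0
```

>>> carry_out(rows=[[[0, 0, 0.1], [0, 0, 0], 0.8], [[0, 0, 0.1], [0, 0, 0], 0.8], [[0, 0, 0.1], [0, 0, 0], 0.8]])

```text
clock: 18.55
tool_pos: [0.491, 0.1768, 0.1975]
eef_rot: [-0.131, 0.991, -0.0, 0.0]
contact_force: [1.3, -1.5, 9.3]
opening: 0.486
finger_force: 60.0
```

>>> carry_out(rows=[[[0, 0, 0.1], [0, 0, 0], 0.8], [[0, 0, 0.2], [0, 0, 0], 0.8], [[0, 0, 0.3], [0, 0, 0], 0.8], [[0, 0, 0.3], [0, 0, 0], 0.8], [[0, 0, 0.3], [0, 0, 0], 0.8]])

```text
clock: 19.05
tool_pos: [0.491, 0.1767, 0.1954]
eef_rot: [-0.131, 0.991, -0.001, 0.0]
contact_force: [-0.3, -2.7, 16.5]
opening: 0.486
finger_force: 60.0
```

```bash
python3 - <<'E'
from g import *
from h import *
go()
a=r.snapshot("scene")["image"];b=r.snapshot("wrist")["image"]
f=lambda i:cv2.resize(i[...,::-1],(400,300),interpolation=cv2.INTER_CUBIC)
cv2.imwrite("pics/e.png",np.vstack([np.hstack([f(a),f(b)]),np.hstack([f(a[90:210,230:350]),f(a[170:290,140:260])])]))
go()
E
```

```text
t19.1 tcp [0.491  0.1767 0.1954] yaw -164.9 F [-0.3 -2.7 16.5] op 0.486 ff 60.0 q [ 0.09  0.76 -0.9   1.9   0.78  0.88  0.62]
t19.1 tcp [0.491  0.1768 0.1955] yaw -164.9 F [-0.1 -3.7 16.3] op 0.487 ff 60.0 q [ 0.09  0.76 -0.9   1.9   0.78  0.88  0.62]
```

View pics/e.png

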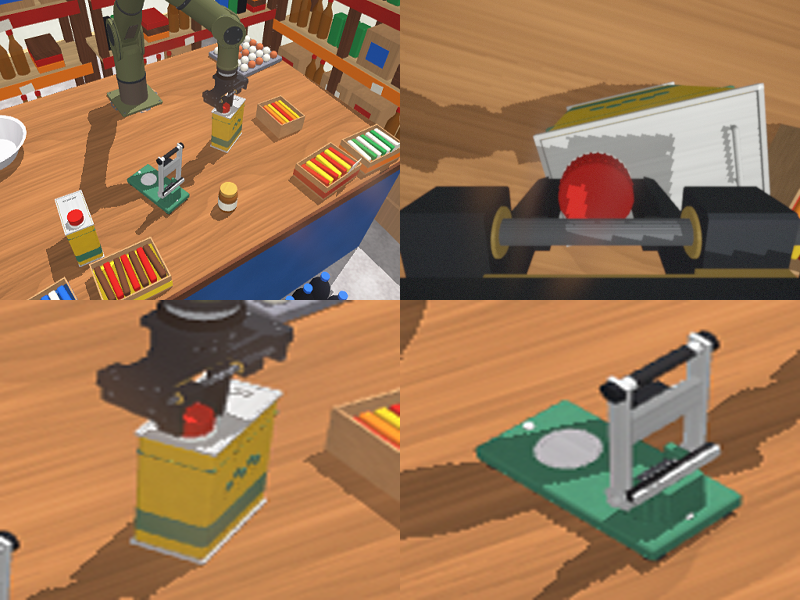

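The final view shows the empty nest, the lever upright, and the cap low on the tin's collar with the bystanders unmoved. Force against travel is 16.4 N over 4.3 mm, which matches the panel's stiffness and means the cap is bottomed on the collar.

```bash
python3 -c "
from plant import r
print(r.finish_job())"
```

```text
the job is handed in; nothing more can be done
None
```

I stamped the cap with the lever right down on its stop, led the lever back upright, snapped the cap home on the open tin's collar, and handed in at about 19 s while still pushing down with about 16 N; the bystanders look undisturbed in the last view.

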